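# Sniff the seam of a shielded radio case with a pen probe

## Task

Take the blue pen probe out of its stand and check the shielded case for leaks: put the brass tip down into the dark seam around its cover beside the red clip, draw it slowly and steadily (well under 6 cm a second) along the long side, round the corner and on up to the green clip, with the tip down in the seam all the way. Go lightly, without pressing hard or shoving the case, leave the other things on the bench alone, and finish by hanging the probe back upright in its stand and letting go.

Things in the scene. Friction and masses are not known exactly. Their poses are not given: they have to be found in the camera images.
- case: Loose grey metal case, 130 x 190 mm, 56 mm high, 0.9 kg; origin under its centre, z up, y along the long side. Its bare aluminium cover (82 x 142 mm) lies flush with the rim (z = 56 mm). Between them runs a dark seam all round: an open groove 8 mm wide, 6 mm deep (floor z = 50 mm), straight sides centred on x = +-45 and y = +-75 mm. A red and a green clip bridge it, 4 mm proud.
- seam_start (a point): Point on the seam's floor, mid-width, 7 mm from the face of the red clip (22 x 10 mm); x = 45, y = 60 mm on the case. Its axes are the case's.
- seam_corner (a point): Point on the seam's floor where its centre lines meet at the corner of the path; x = 45, y = -75 mm on the case. The path from seam_start to here, and from here to seam_end, is straight.
- seam_end (a point): Point on the seam's floor, mid-width, 7 mm from the face of the green clip (10 x 22 mm); x = -23, y = -75 mm on the case.
- probe: Loose pen probe, 145 mm long, 60 g, upright at the start; origin at the very tip, z up along the pen to the handle's end. Brass tip rod 4 mm in diameter with a round end (z = 0 to 40 mm), black nose 16 mm in diameter at most, black collar 36 mm in diameter (z = 55 to 60 mm), round blue handle 18 mm in diameter (z = 60 to 145 mm).
- tip (a point): The very end of the probe's brass tip.
- stand: Fixed probe stand: dark base 90 x 90 x 10 mm, four posts and a yellow plate 70 x 70 mm, top 74 mm high, with a through hole 25 mm in diameter at its centre. The probe's collar rests on the plate; the tip then hangs 19 mm above the bench. Origin under its centre, on the bench. It may be left or right of the case, the speaker on the other side.
- speaker: Fixed black speaker box 85 x 90 x 100 mm high, a bystander; origin under its centre.
- handheld: Black handheld radio lying flat, body 110 x 56 x 32 mm with a 90 mm aerial along +x; origin under its body's centre. Bystander.
- screwdriver: Screwdriver lying along its x axis. Bystander.
- mug: White mug 80 mm wide, 95 mm high; origin under its centre. Bystander.
- dish: Steel dish 90 mm wide, 22 mm high; origin under its centre. Bystander.
- cellpack: Two small green cells on a black strip, about 52 x 30 x 14 mm; origin under its middle. Bystander.
Things that resemble listed ones, but are neither listed nor needed, are in the scene too. Of the things like the probe, leave any that is orange; of the rest the larger one is meant.

How it is judged:
On the way, in this order (a step that is already met when the one before it is completed fails the run):
1. the tip is down in the seam within about 20 mm of the red clip (z of tip in the frame of case between 0.046 and 0.0552 m and x of tip in the frame of case between 0.039 and 0.051 m and y of tip in the frame of case between 0.047 and 0.07 m), for 0.1 s.
2. the tip, still down in the long side of the seam, passes 35 mm from the red clip (6 mm either way) (z of tip in the frame of case between 0.046 and 0.0552 m and x of tip in the frame of case between 0.039 and 0.051 m and y of tip in the frame of case between 0.026 and 0.038 m), for 0.04 s.
3. the tip, still down in the long side of the seam, passes 55 mm from the red clip (6 mm either way) (z of tip in the frame of case between 0.046 and 0.0552 m and x of tip in the frame of case between 0.039 and 0.051 m and y of tip in the frame of case between 0.006 and 0.018 m), for 0.04 s.
4. the tip, still down in the long side of the seam, passes 75 mm from the red clip (6 mm either way) (z of tip in the frame of case between 0.046 and 0.0552 m and x of tip in the frame of case between 0.039 and 0.051 m and y of tip in the frame of case between -0.014 and -0.002 m), for 0.04 s.
5. the tip, still down in the long side of the seam, passes 95 mm from the red clip (6 mm either way) (z of tip in the frame of case between 0.046 and 0.0552 m and x of tip in the frame of case between 0.039 and 0.051 m and y of tip in the frame of case between -0.034 and -0.022 m), for 0.04 s.
6. the tip, still down in the long side of the seam, passes 115 mm from the red clip (6 mm either way) (z of tip in the frame of case between 0.046 and 0.0552 m and x of tip in the frame of case between 0.039 and 0.051 m and y of tip in the frame of case between -0.054 and -0.042 m), for 0.04 s.
7. the tip, still in the seam, comes to the corner (9 mm) (z of tip in the frame of case between 0.046 and 0.0552 m and x of tip in the frame of case between 0.036 and 0.054 m and y of tip in the frame of case between -0.084 and -0.066 m), for 0.04 s.
8. the tip, still down in the short side of the seam, passes 23 mm from the corner (6 mm either way) (z of tip in the frame of case between 0.046 and 0.0552 m and y of tip in the frame of case between -0.081 and -0.069 m and x of tip in the frame of case between 0.016 and 0.028 m), for 0.04 s.
9. the tip, still down in the short side of the seam, passes 41 mm from the corner (6 mm either way) (z of tip in the frame of case between 0.046 and 0.0552 m and y of tip in the frame of case between -0.081 and -0.069 m and x of tip in the frame of case between -0.002 and 0.01 m), for 0.04 s.
10. the tip arrives in the seam within about 18 mm of the green clip (z of tip in the frame of case between 0.046 and 0.0552 m and y of tip in the frame of case between -0.081 and -0.069 m and x of tip in the frame of case between -0.032 and -0.012 m), for 0.1 s.
At the end, for the whole second after the job is handed in: The probe hangs still in its stand (its tip within 10 mm of the stand's axis and 15 to 24 mm above the bench), upright within 0.12 rad, released, and the case is within 12 mm of where it stood (horizontal distance between tip and stand below 0.01 m and height (world z) of tip between 0.015 and 0.024 m and angle between probe's own z axis and vertical below 0.12 rad and linear speed of probe below 0.02 m/s and distance of case from where it was at the start of the episode below 0.012 m); the robot touches nothing.
It fails at once if the probe moves faster than 70 mm/s while its tip is in the seam (z of tip in the frame of case between 0.046 and 0.0545 m and x of tip in the frame of case between -0.052 and 0.052 m and y of tip in the frame of case between -0.082 and 0.082 m and linear speed of probe above 0.07 m/s).
It fails at once if the probe presses on the case with more than 20 N (contact force between probe and case above 20 N).
It fails at once if the case is shoved by more than 12 mm (distance of case from where it was at the start of the episode above 0.012 m).
It fails at once if a bystander is moved by more than 25 mm (distance of any of handheld, screwdriver, mug, dish, cellpack from where it was at the start of the episode above 0.025 m).
It also fails if it takes over 67 s, if anything falls off the work surface, if the arm or the gripper's body presses on something with over 40 N, if the wrist force passes 120 N, or if a joint passes its speed limit or range.

## Robot

A 6-joint arm with a two-finger parallel gripper is mounted at the origin on the work surface. World frame = base frame: x ahead of the robot, y to its left, z up, the work surface at z = 0. Lengths are in m, angles in rad, forces in N, time in s.
With the tool pointing down it reaches from about 0.3 to 0.775 m from the base axis. Payload 14.6 kg.
Tool frame: the origin (TCP) lies at the very end of the fingers, on their centre line; the grasp point (between the pads) lies r.grip_point_offset behind it (r.grip_point_offset is the distance from the TCP to the grasp point, in m); z points along the fingers, y is the line along which they close (so a half turn about z gives the same grasp; the last joint's range is limited). The gripper opens to 85 mm and grips with 20 to 120 N. Pads are 22 mm wide; open, the fingers measure 114 mm over their backs; the gripper's body (76 mm by 85 mm) begins 54 mm behind the grasp point. The pads swing forward as they close: fully open they stand 13 mm farther back than shut.
Start: joints at [-1.317, 0.3, 1.521, -0, 1.321, -0.067], TCP at [0.173, -0.522, 0.231] pointing down, gripper open.
Joint ranges: [-3.03, 3.03], [-0.79, 2.21], [0.23, 2.52], [-1.04, 4.18], [0, 3.07], [-2.55, 2.55]. Speed limits (rad/s): [2.22, 2.22, 2.57, 3.14, 3.14, 3.14].

## Interface

Orientations are given as a rotation vector (axis times angle).
In Python, from plant import r gives the robot as it stands.
- The arm moves only by the shell command python3 -m jog 'ROWS' [OPENING] [FORCE]. ROWS is a JSON object of lists of equal length, an entry for each row: "dp": the shift along the world's x, y, z in m, a list of three; "turn": the turn, a rotation vector about the world's x, y, z in rad, a list of three. In form: {"dp": [[tx, ty, tz], ...], "turn": [[rx, ry, rz], ...]}. A call has 1 to 5 rows; each row is the pose to reach, as a shift and turn from the pose commanded when the call began; what a row does not reach only later rows make up. A row lasts 1/10 s, in which the tool goes at most 50 mm and 8.59 degrees, less where a joint would pass 70% of its speed; a pose out of reach is approached as far as the arm can. A call with a gripper value outside its range is refused whole. OPENING is the finger opening in m, from 0 to 0.0854, set as the call begins (- or left out, the last holds). The fingers move at their own pace and stop on an object; FORCE is the grip in N (left out, the last holds). Time passes only in rows, so rows that repeat a pose let the fingers close. It gives the time, the measured TCP pose, the force, the opening and the grip force at its end, in the units of the state.
- r.observe(): the state, without advancing time (a new reading comes with each control period).
- r.capture(name): name is "side" or "top" or "wrist"; returns a dict with "image" (384x512x3 uint8, red, green, blue), "mtx" (3x3 intrinsics, pixels), "k1" (the pictures are not rectified: a ray, as slopes to the right and down, at radius r is drawn at 1 + k1 r^2 times it, then the intrinsics apply), "rvec" (rotation vector, rad) and "tvec" (3), from world to camera coordinates, as OpenCV has them. Camera axes: x right, y down, z forward; pixel columns grow to the right and rows downward; lengths in m; the calibration is good to about 2 mm. A picture is of the moment at which its call begins. There is no depth.
- r.hand_in(): hands the job in; it is judged then, once.
The state is a dict: "t": time; "joint_pos": joint angles; "dq": joint speeds; "joint_efforts": joint torques, N m; "tcp_pos": TCP position; "tool_rot": TCP orientation; "force": force on the tool from outside, world axes, zero at the start; "ft_torque": the same for the moment, N m; "width": finger opening in m; "finger_force": force on a finger pad.
Only numpy, scipy, OpenCV 4.12 (cv2) and the standard library are available. Lean on these libraries where they do the work, as an engineer would, in place of code of your own. Each camera call takes 0.05 s, during which the arm holds its last target. There are 200 camera calls.

## Working session

There is one attempt and no reset: what is moved stays moved. The work goes in short steps, Python scripts to look and compute and a shell command to move; the robot and the scene stay as the last step left them, time stands still between calls to the robot, and variables do not carry over. Pictures are saved under pics/ and viewed, at most 11 in all, crops included, and the job is handed in when it is done.

```bash
mkdir -p pics; ls
python3 - <<'E'
from plant import r
import cv2,pickle,numpy as np
d={}
for n in("side","top","wrist"):
    c=r.capture(n);d[n]=c
pickle.dump(d,open('c0.pkl','wb'))
for n in("side","top"):
    cv2.imwrite(f'pics/{n}0.png',cv2.resize(d[n]['image'][:,:,::-1],(800,600),interpolation=cv2.INTER_CUBIC))
    c=d[n];R=cv2.Rodrigues(np.array(c['rvec'],float))[0];print(n,c['mtx'],c['k1'],-R.T@np.array(c['tvec']).ravel())
print(r.observe(),r.grip_point_offset)
E
```

```text
pics
side [[369.77206489   0.         261.59695045]
 [  0.         369.77206489 190.60061123]
 [  0.           0.           1.        ]] 0.04183711708685358 [-0.13173398  0.90115991  0.69997757]
top [[475.5848642    0.         259.70532855]
 [  0.         475.5848642  183.74838261]
 [  0.           0.           1.        ]] 0.05336947178632787 [0.26176467 0.00769422 1.51974233]
{'t': 0.15, 'joint_pos': array([-1.31660237e+00,  3.00370545e-01,  1.52141648e+00,  1.37350929e-05,
        1.32067602e+00, -6.66171760e-02]), 'dq': array([ 4.28302778e-04, -1.93718201e-03, -3.78236186e-03,  7.25994076e-04,
        3.67870142e-06,  1.78590758e-03]), 'joint_efforts': array([ 8.07106007e-04, -5.43669641e+01, -3.61886787e+01, -6.43530643e-05,
        3.17046666e-03,  5.81128643e-05]), 'tcp_pos': array([ 0.17338525, -0.52178355,  0.23084611]), 'tool_rot': array([-3.10040692e+00, -5.01626826e-01,  1.07201120e-04]), 'force': array([-0.51704035, -0.11655822, -0.10348017]), 'ft_torque': array([ 0.00186786,  0.03124065, -0.00457118]), 'finger_force': 0.0, 'width': 0.08535428564532929} 0.0187
```

View pics/top0.png

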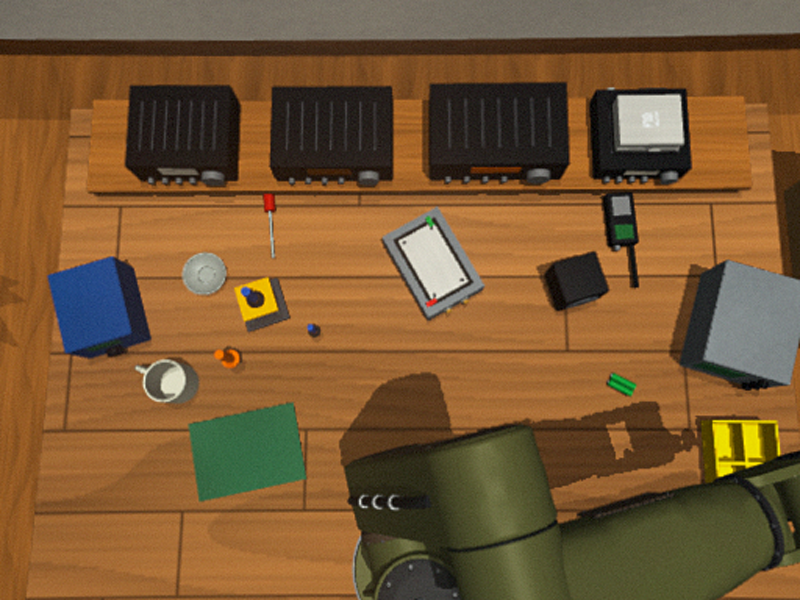

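View pics/side0.png

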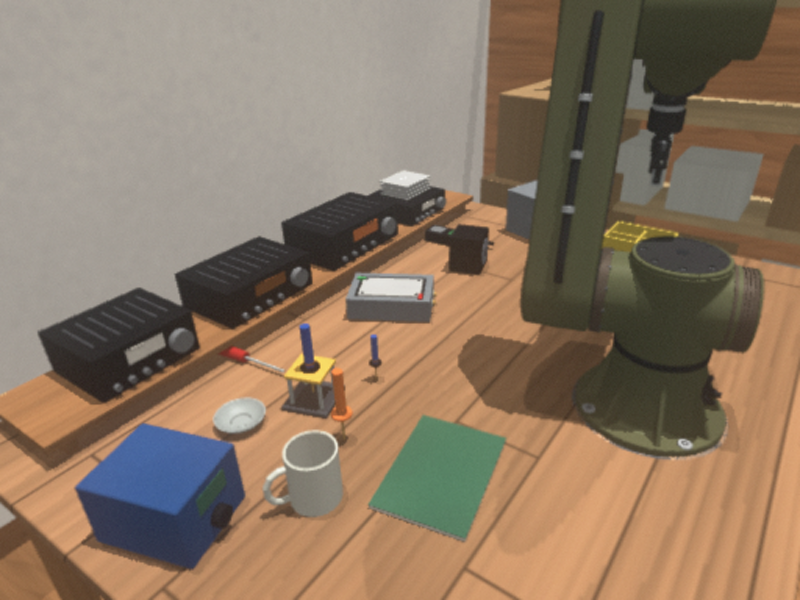

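Candidates for the probe (top view, 800x600): blue pen in the yellow stand (252,297), small blue pen at (313,329), orange pen at (229,357). By the description I choose the large blue one in the stand. Case at about (433,263), red clip (431,302), green clip (430,222). Next, one close crop and measurements.

```bash
cat > h.py <<'E'
import cv2,numpy as np,pickle
from scipy.optimize import least_squares
def cam(c): return cv2.Rodrigues(np.array(c['rvec'],float))[0],np.array(c['tvec'],float).ravel(),np.array(c['mtx'],float),np.array([c['k1'],0,0,0,0.])
def proj(c,P):
    R,t,K,D=cam(c);return cv2.projectPoints(np.array(P,float).reshape(-1,1,3),R,t,K,D)[0].reshape(-1,2)
def ray(c,uv):
    R,t,K,D=cam(c);u=cv2.undistortPoints(np.array(uv,float).reshape(-1,1,2),K,D).reshape(-1,2)
    return -R.T@t,np.c_[u,np.ones(len(u))]@R
def onplane(c,uv,z):
    o,d=ray(c,uv);return o+d*((z-o[2])/d[:,2])[:,None]
def crop(im,x0,y0,x1,y1,s): return cv2.resize(im[y0:y1,x0:x1,::-1],None,fx=s,fy=s,interpolation=cv2.INTER_CUBIC)
def casept(p,P):
    c,s=np.cos(p[2]),np.sin(p[2]);P=np.array(P,float).reshape(-1,3);return np.c_[p[0]+c*P[:,0]-s*P[:,1],p[1]+s*P[:,0]+c*P[:,1],P[:,2]]
E
python3 - <<'E'
from h import *
d=pickle.load(open('c0.pkl','rb'));t=d['top'];s=d['side'];im=t['image']
a=crop(im,240,128,320,208,5);b=crop(im,140,150,220,230,5)
m=s['image'];e=crop(m,215,165,285,205,5);f=crop(m,175,200,255,270,5)
e=cv2.resize(e,(400,200+29));out=np.zeros((600,800,3),np.uint8);out[:400,:400]=a;out[:400,400:]=b;out[400:600,:350]=crop(m,215,165,285,205,5)
f=crop(m,175,200,255,240,5);out[400:600,400:800]=f
cv2.imwrite('pics/crops.png',out)
hsv=cv2.cvtColor(im,cv2.COLOR_RGB2HSV)
w=((hsv[...,1]<60)&(hsv[...,2]>150)).astype(np.uint8);w[:125]=0;w[210:]=0;w[:,:240]=0;w[:,320:]=0
cn=max(cv2.findContours(w,0,cv2.CHAIN_APPROX_NONE)[0],key=cv2.contourArea).reshape(-1,2)
P=onplane(t,cn,.056)[:,:2];print('cover',cv2.minAreaRect((P*1000).astype(np.float32)))
y=cv2.inRange(hsv,(22,150,120),(35,255,255));y[:165]=0;y[225:]=0;y[:,:140]=0;y[:,200:]=0
cn=max(cv2.findContours(y,0,cv2.CHAIN_APPROX_NONE)[0],key=cv2.contourArea).reshape(-1,2)
print('plate',cv2.minAreaRect((onplane(t,cn,.074)[:,:2]*1000).astype(np.float32)))
E
```

```text
cover ((595.2409057617188, -29.049575805664062), (141.80941772460938, 82.74201965332031), 28.750049591064453)
plate ((515.3477172851562, 321.5518493652344), (70.13542175292969, 69.54310607910156), 18.69342613220215)
```

View pics/crops.png

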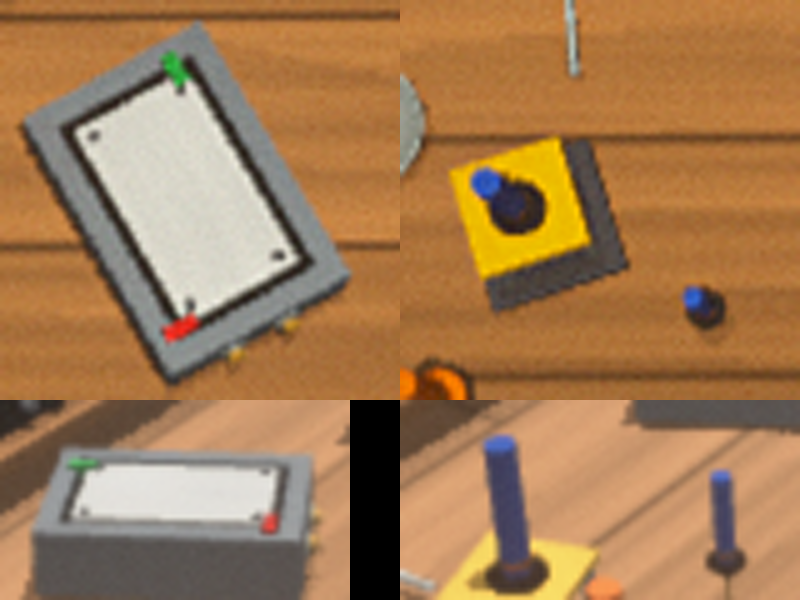

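The crop shows the large-collar blue pen in the yellow stand's hole (515,205) and a clearly smaller blue one at (705,305), so the choice is confirmed. The red clip is at the near left corner of the cover and the green at the far right end, so the path runs up the left long side.

Run:
```python
from h import *
d=pickle.load(open('c0.pkl','rb'));t=d['top'];s=d['side']
print('handle top(top)',onplane(t,[[157.2,186.6]],.164),'collar',onplane(t,[[140+118/5,150+207/5]],.079))
print('side',onplane(s,[[195.4,208.6]],.164), 'collar side',onplane(s,[[175+115/5,200+175/5]],.079))
k=1/1.5625
print('small blue base,orange base', onplane(t,[[140+305/5,150+310/5]],.03),onplane(t,[[231*k,358*k]],.05),onplane(s,[[375*k,378*k],[342*k,440*k]],0))
print('rack front bottom',onplane(t,[[430*k,192*k]],0),'rack side',onplane(s,[[345*k,245*k]],.0))
p=[.5952,-.0290,np.radians(118.75)]
print(casept(p,[[.045,.06,.05],[.045,-.075,.05],[-.023,-.075,.05]]))
S=[[x,y,.056] for x in(.065,-.065) for y in(.095,-.095)]
S+=[[.045,.072,.06],[-.035,-.075,.06]]
print(proj(s,casept(p,S)).round(1).tolist());print(proj(t,casept(p,S)).round(1).tolist())
# side cover
m=s['image'];hsv=cv2.cvtColor(m,cv2.COLOR_RGB2HSV)
w=((hsv[...,1]<50)&(hsv[...,2]>140)).astype(np.uint8);w[:170]=0;w[205:]=0;w[:,:215]=0;w[:,285:]=0
cn=max(cv2.findContours(w,0,cv2.CHAIN_APPROX_NONE)[0],key=cv2.contourArea).reshape(-1,2)
print(cv2.minAreaRect((onplane(s,cn,.056)[:,:2]*1000).astype(np.float32)))
y=cv2.inRange(hsv,(22,120,100),(35,255,255));y[:220]=0;y[250:]=0;y[:,:175]=0;y[:,220:]=0
cn=max(cv2.findContours(y,0,cv2.CHAIN_APPROX_NONE)[0],key=cv2.contourArea).reshape(-1,2)
print(cv2.minAreaRect((onplane(s,cn,.074)[:,:2]*1000).astype(np.float32)))
```

```text
handle top(top) [[0.5128759  0.32084578 0.164     ]] collar [[0.51352004 0.32025627 0.079     ]]
side [[0.51138516 0.32077558 0.164     ]] collar side [[0.51007591 0.32530113 0.079     ]]
small blue base,orange base [[0.45559971 0.21058679 0.03      ]] [[0.40056888 0.37074776 0.05      ]] [[0.45836435 0.20695961 0.        ]
 [0.39985104 0.37300828 0.        ]]
rack front bottom [[ 0.75735541 -0.02648124  0.        ]] rack side [[ 0.91931765 -0.24046467  0.        ]]
[[ 0.5209519  -0.01840662  0.05      ]
 [ 0.63931001  0.04652686  0.05      ]
 [ 0.67201725 -0.01309056  0.05      ]]
[[274.2, 193.2], [220.2, 191.3], [277.0, 175.8], [227.2, 174.3], [268.1, 189.1], [230.9, 177.2]]
[[273.4, 202.6], [244.3, 150.8], [309.7, 182.7], [280.0, 131.7], [275.5, 193.0], [274.9, 141.0]]
((596.84716796875, -32.292144775390625), (189.08526611328125, 126.4442138671875), 29.30398941040039)
((516.248046875, 319.48724365234375), (67.07904815673828, 66.73904418945312), 18.010217666625977)
```

```bash
python3 -m jog '{"dp":[[0.03,0.04,0.004],[0.06,0.08,0.008],[0.09,0.12,0.012],[0.12,0.16,0.016],[0.15,0.2,0.02]],"turn":[[0,0,0.09],[0,0,0.18],[0,0,0.27],[0,0,0.36],[0,0,0.45]]}' 0.085 | tail -3
python3 -m jog '{"dp":[[0.03,0.04,0],[0.06,0.08,0],[0.09,0.12,0],[0.12,0.16,0],[0.15,0.2,0]],"turn":[[0,0,0.09],[0,0,0.18],[0,0,0.27],[0,0,0.36],[0,0,0.45]]}' | tail -3
python3 -m jog '{"dp":[[0.004,0.044,0],[0.008,0.088,0],[0.012,0.132,0],[0.016,0.176,0],[0.02,0.22,0]],"turn":[[0,0,0],[0,0,0],[0,0,0],[0,0,0],[0,0,0]]}' | tail -3
python3 -m jog '{"dp":[[0.004,0.044,0],[0.008,0.088,0],[0.012,0.132,0],[0.016,0.176,0],[0.02,0.22,0]],"turn":[[0,0,0],[0,0,0],[0,0,0],[0,0,0],[0,0,0]]}' | tail -3
```

```text
force: [0.9, -1.3, 0.2]
width: 0.0851
finger_force: 0.0
force: [0.8, -1.3, 0.1]
width: 0.0848
finger_force: 0.0
force: [0.5, -0.5, 0.7]
width: 0.0854
finger_force: 0.0
force: [0.3, -0.4, 1.1]
width: 0.0849
finger_force: 0.0
```

```bash
python3 -m jog '{"dp":[[0,0.003,-0.02]],"turn":[[0,0,0]]}'
python3 - <<'E'
from plant import r
import cv2
from h import *
c=r.capture('wrist');o=r.observe();print(o['t'],o['tcp_pos'],o['tool_rot'],o['joint_pos'])
pickle.dump(c,open('w1.pkl','wb'))
R,t,K,D=cam(c);print('cam',-R.T@t,R[2])
print('axis',proj(c,[[.513,.321,.164],[.515,.321,.074]]))
cv2.imwrite('pics/w1.png',c['image'][:,:,::-1])
E
```

```text
t: 2.25
tcp_pos: [0.513, 0.3249, 0.2324]
tool_rot: [-2.571, -1.805, -0.006]
force: [0.6, -0.6, -0.8]
width: 0.0851
finger_force: 0.0
2.3 [0.5118244  0.32259167 0.22716457] [-2.57109348 -1.80425051  0.00569218] [5.01775526e-01 4.28392228e-01 1.35664067e+00 1.96189057e-04
 1.36022750e+00 8.48738978e-01]
cam [0.53896851 0.39694534 0.37477491] [-0.09937687 -0.27961094 -0.95495652]
axis [[259.28955133 205.26800749]
 [260.57603137 173.87268395]]
```

View pics/w1.png

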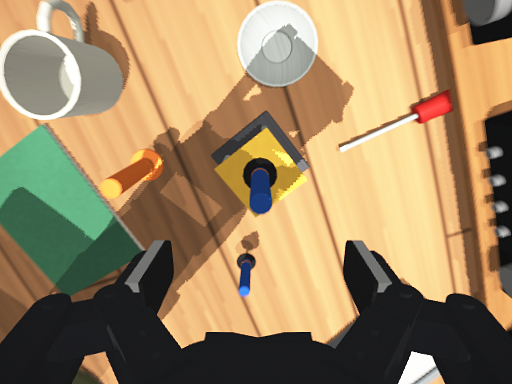

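The wrist view shows the handle top at (261,205), 2 px from prediction, centred between the fingers. Descend and grip.

```bash
python3 -m jog '{"dp":[[0,-0.001,-0.04],[0,-0.002,-0.08],[0,-0.002,-0.11],[0,-0.002,-0.126],[0,-0.002,-0.126]],"turn":[[0,0,0],[0,0,0],[0,0,0],[0,0,0],[0,0,0]]}'
python3 -m jog '{"dp":[[0,0,0],[0,0,0],[0,0,0],[0,0,0],[0,0,0]],"turn":[[0,0,0],[0,0,0],[0,0,0],[0,0,0],[0,0,0]]}' 0.0 60
python3 -m jog '{"dp":[[0,0,0],[0,0,0],[0,0,0],[0,0,0],[0,0,0]],"turn":[[0,0,0],[0,0,0],[0,0,0],[0,0,0],[0,0,0]]}'
```

```text
t: 2.8
tcp_pos: [0.512, 0.3173, 0.1029]
tool_rot: [-2.574, -1.8, 0.007]
force: [0.0, 0.2, 0.0]
width: 0.085
finger_force: 0.0
t: 3.3
tcp_pos: [0.513, 0.3186, 0.1059]
tool_rot: [-2.574, -1.801, -0.001]
force: [-2.6, -1.5, 2.5]
width: 0.0168
finger_force: 58.3
t: 3.8
tcp_pos: [0.5131, 0.3186, 0.1059]
tool_rot: [2.574, 1.801, 0.001]
force: [-1.6, -1.0, 5.8]
width: 0.0161
finger_force: 58.4
```

```bash
T='"turn":[[0,0,0],[0,0,0],[0,0,0],[0,0,0],[0,0,0]]}'
python3 -m jog '{"dp":[[0,0,0.01],[0,0,0.025],[0,0,0.05],[0,0,0.075],[0,0,0.095]],"turn":[[0,0,0],[0,0,0],[0,0,0],[0,0,0],[0,0,0]]}' |tail -4
python3 -m jog '{"dp":[[0,-0.01,0],[0.001,-0.035,0],[0.002,-0.065,0],[0.003,-0.095,0],[0.004,-0.125,0]],"turn":[[0,0,0],[0,0,0],[0,0,0],[0,0,0],[0,0,0]]}'|tail -4
python3 -m jog '{"dp":[[0.001,-0.03,0],[0.002,-0.06,0],[0.003,-0.09,0],[0.004,-0.12,0],[0.004,-0.14,0]],"turn":[[0,0,0],[0,0,0],[0,0,0],[0,0,0],[0,0,0]]}'|tail -4
python3 -m jog '{"dp":[[0,-0.025,0],[0,-0.05,-0.01],[0,-0.068,-0.025],[0,-0.075,-0.035],[0,-0.075,-0.035]],"turn":[[0,0,0],[0,0,0],[0,0,0],[0,0,0],[0,0,0]]}'
python3 -m jog '{"dp":[[0,0,0],[0,0,0]],"turn":[[0,0,0],[0,0,0]]}'
python3 - <<'E'
from plant import r
from h import *
d={n:r.capture(n) for n in("side","top","wrist")};d['o']=r.observe();o=d['o'];print(o['t'],o['tcp_pos'],o['tool_rot'],o['force'])
pickle.dump(d,open('c2.pkl','wb'))
p=[.5952,-.0290,np.radians(118.75)]
q=casept(p,[[.045,.06,.05]]);T=o['tcp_pos']-[0,-.0023,.0869]
for n in("side","top","wrist"): print(n,proj(d[n],np.r_[q,T[None]]).round(1).tolist())
out=np.zeros((600,800,3),np.uint8)
def put(n,cx,cy,w,h,s,x,y):
    a=crop(d[n]['image'],cx-w//2,cy-h//2,cx+w//2,cy+h//2,s);out[y:y+a.shape[0],x:x+a.shape[1]]=a
put('side',255,178,66,100,6,0,0)
put('wrist',256,192,200,200,2,400,0)
put('top',275,185,90,66,3,400,400)
cv2.imwrite('pics/s2.png',out)
E
```

```text
tool_rot: [2.574, 1.801, 0.003]
force: [-0.1, 0.5, -0.6]
width: 0.0164
finger_force: 58.5
tool_rot: [-2.574, -1.801, 0.001]
force: [0.6, 0.0, -1.2]
width: 0.0162
finger_force: 58.5
tool_rot: [-2.575, -1.799, 0.001]
force: [0.4, 0.5, -1.0]
width: 0.0162
finger_force: 58.5
t: 5.8
tcp_pos: [0.5201, -0.0222, 0.1638]
tool_rot: [-2.574, -1.798, 0.003]
force: [-0.5, -0.2, -0.1]
width: 0.0164
finger_force: 58.5
t: 6.0
tcp_pos: [0.5212, -0.0209, 0.1659]
tool_rot: [2.573, 1.802, 0.001]
force: [0.8, 0.3, -0.5]
width: 0.0166
finger_force: 58.5
6.15 [ 0.52112051 -0.02104554  0.16567826] [2.57313468e+00 1.80149397e+00 9.04882591e-04] [ 0.17557843  0.28932816 -0.5094646 ]
side [[264.7, 191.4], [264.6, 184.2]]
top [[273.5, 190.2], [273.8, 188.5]]
wrist [[256.5, 180.0], [256.7, 190.2]]
```

View pics/s2.png

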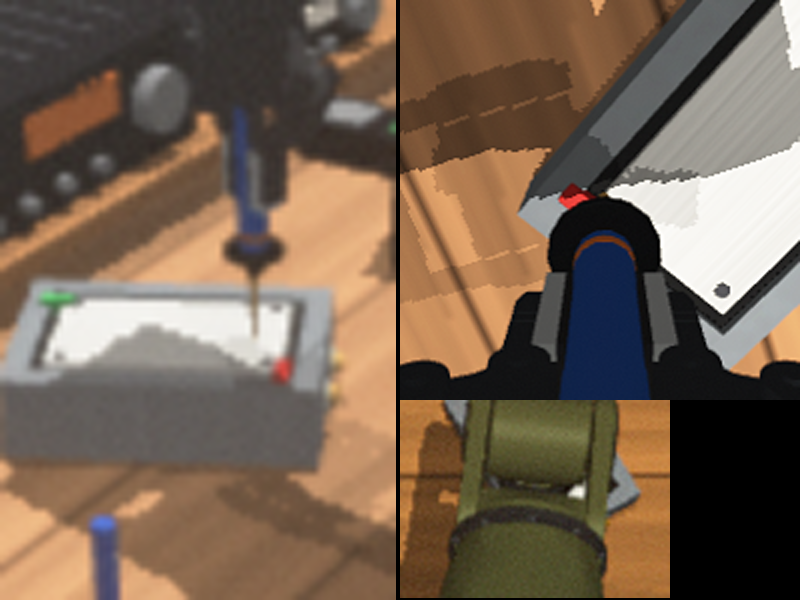

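The side view puts the tip at (264.5,184.3), matching prediction to 0.2 px. The wrist view shows the seam beyond the collar. I'll refine the case pose from dark-band profiles in all three cameras.

```bash
cat > seam.py <<'E'
from h import *
from scipy.ndimage import map_coordinates
A=np.array
def prof(c,p,pts,nrm):
    g=cv2.cvtColor(c['image'],cv2.COLOR_RGB2GRAY).astype(float);s=np.linspace(-.011,.011,45);out=[]
    for a in pts:
        uv=proj(c,casept(p,[[a[0]+k*nrm[0],a[1]+k*nrm[1],.056] for k in s]))
        v=map_coordinates(g,[uv[:,1],uv[:,0]],order=1,mode='nearest')
        # dark-band edges at half level each side
        i=np.argmin(np.where(abs(s)<.006,v,999));lo=v[i]
        L=v[:i+1].max();Rr=v[i:].max()
        if min(L,Rr)-lo<25 or i in(0,44): out.append(np.nan);continue
        l=np.where(v[:i+1]>(L+lo)/2)[0];rr=np.where(v[i:]>(Rr+lo)/2)[0]
        out.append((s[l[-1]]+s[i+rr[0]])/2*1000)
    return np.round(out,1)
def report(c,p):
    ys=np.linspace(.05,-.065,8);xs=np.linspace(.032,-.02,5)
    print(' x=+45',prof(c,p,[(.045,y) for y in ys],(1,0)));print(' x=-45',prof(c,p,[(-.045,y) for y in ys],(1,0)))
    print(' y=-75',prof(c,p,[(x,-.075) for x in xs],(0,1)));print(' y=+75',prof(c,p,[(x,.075) for x in xs[1:]],(0,1)))
E
python3 - <<'E'
from seam import *
p=[.5952,-.0290,np.radians(118.75)]
d=pickle.load(open('c0.pkl','rb'));e=pickle.load(open('c2.pkl','rb'))
for n,c in(('top0',d['top']),('side0',d['side']),('wrist2',e['wrist'])): print(n);report(c,p)
c=e['wrist'];im=c['image'][:,:,::-1].copy();im=cv2.resize(im,(800,600))
for P in([[.041,.07],[.041,-.071],[-.03,-.071]],[[.049,.07],[.049,-.079],[-.03,-.079]]):
    q=proj(c,casept(p,[[*a,.056] for a in P]))*1.5625;cv2.polylines(im,[q.astype(np.int32)],False,(0,255,0),1)
cv2.imwrite('pics/ov.png',im)
E
```

```text
top0
 x=+45 [0.  0.3 0.8 0.3 0.8 0.8 0.8 1.3]
 x=-45 [-0.5 -0.5  0.   0.3  0.5  0.8  0.5  1. ]
 y=-75 [ 0.3  0.  -0.2 -0.2 -0.2]
 y=+75 [0.8 0.5 0.8 0. ]
side0
 x=+45 [nan nan nan nan nan nan nan nan]
 x=-45 [ nan  nan  nan  nan -2.7  nan  nan  nan]
 y=-75 [0.8 0.5 0.8 0.8 0.3]
 y=+75 [1.5 1.8 1.  0.8]
wrist2
 x=+45 [-0.7 -0.7 -0.7 -0.5 -0.5 -0.2  0.   0. ]
 x=-45 [-1.  -1.  -0.5 -0.5 -0.2 -0.2  0.  -0.2]
 y=-75 [2.  2.  2.  2.  1.5]
 y=+75 [ nan -2.5 -0.7  3.8]
```

View pics/ov.png

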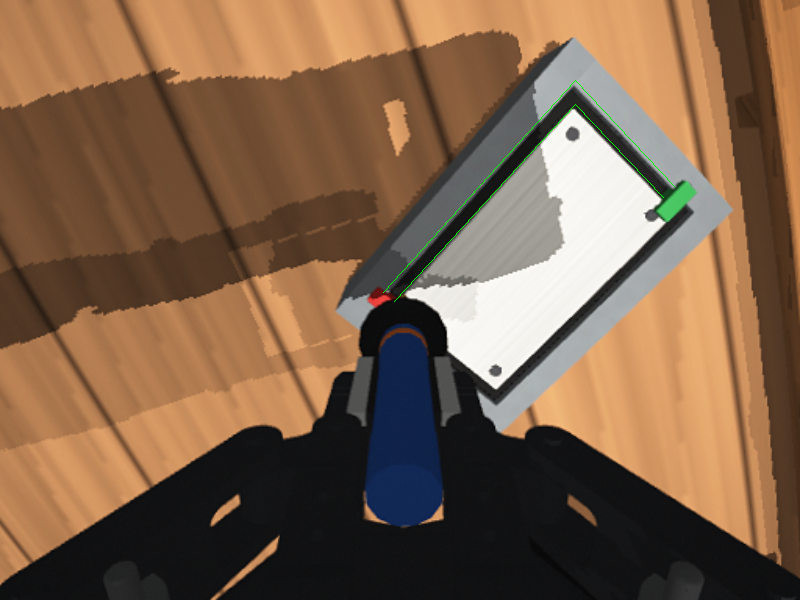

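```bash
python3 -m jog '{"dp":[[-0.0014,0,-0.004],[-0.0014,0,-0.009],[-0.0014,0,-0.014],[-0.0014,0,-0.018],[-0.0014,0,-0.02]],"turn":[[0,0,0],[0,0,0],[0,0,0],[0,0,0],[0,0,0]]}'
python3 -m jog '{"dp":[[0,0,-0.001],[0,0,-0.002],[0,0,-0.002]],"turn":[[0,0,0],[0,0,0],[0,0,0]]}' | grep -E 'tcp|force'
python3 -m jog '{"dp":[[0,0,-0.001],[0,0,-0.002],[0,0,-0.002]],"turn":[[0,0,0],[0,0,0],[0,0,0]]}'| grep -E 'tcp|force'
```

```text
t: 6.65
tcp_pos: [0.5194, -0.0216, 0.1446]
tool_rot: [-2.574, -1.8, 0.001]
force: [-0.4, -0.5, -0.1]
width: 0.0164
finger_force: 58.5
tcp_pos: [0.5196, -0.0216, 0.1432]
force: [0.3, -1.1, -0.2]
finger_force: 58.5
tcp_pos: [0.5195, -0.0216, 0.1411]
force: [-0.0, 0.4, -0.4]
finger_force: 58.5
```

```bash
python3 -m jog '{"dp":[[0,0,-0.001],[0,0,-0.0015],[0,0,-0.0015]],"turn":[[0,0,0],[0,0,0],[0,0,0]]}'| grep -E 'tcp|force'
python3 -m jog '{"dp":[[0,0,-0.001],[0,0,-0.001],[0,0,-0.001]],"turn":[[0,0,0],[0,0,0],[0,0,0]]}'| grep -E 'tcp|force'
python3 - <<'E'
from plant import r
from h import *
c=r.capture('side');o=r.observe();print(o['tcp_pos'],o['force']);T=o['tcp_pos']+[.0006,.0018,-.0869];print(proj(c,[T]))
cv2.imwrite('pics/s3.png',crop(c['image'],230,150,290,210,9))
E
```

```text
tcp_pos: [0.5195, -0.0216, 0.1397]
force: [-0.2, 0.5, -0.6]
finger_force: 58.5
tcp_pos: [0.5196, -0.0216, 0.1387]
force: [0.6, -0.2, -0.9]
finger_force: 58.5
[ 0.51954844 -0.02155825  0.13871555] [ 0.76207066 -0.33250659  0.03483415]
[[265.11435535 190.89303572]]
```

View pics/s3.png

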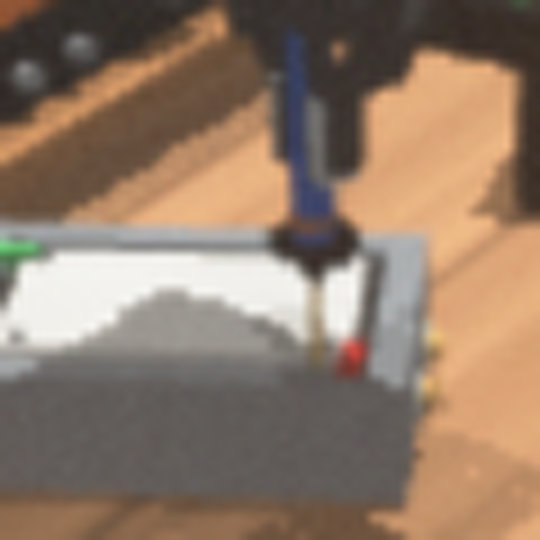

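The tip (crop 317,362) is down in the seam left of the red clip, with no contact force. Drawing along at 30 mm/s.

```bash
python3 -m jog '{"dp":[[0.0015,0.0008,0],[0.0042,0.0023,0],[0.0072,0.004,0],[0.0102,0.0057,0],[0.0131,0.0074,0]],"turn":[[0,0,0],[0,0,0],[0,0,0],[0,0,0],[0,0,0]]}'| grep -E 'tcp|force'
python3 -m jog '{"dp":[[0.0026,0.0015,0],[0.0052,0.003,0],[0.0079,0.0044,0],[0.0105,0.0059,0],[0.0131,0.0074,0]],"turn":[[0,0,0],[0,0,0],[0,0,0],[0,0,0],[0,0,0]]}'| grep -E 'tcp|force'
python3 -m jog '{"dp":[[0.0026,0.0015,0],[0.0052,0.003,0],[0.0079,0.0044,0],[0.0105,0.0059,0],[0.0131,0.0074,0]],"turn":[[0,0,0],[0,0,0],[0,0,0],[0,0,0],[0,0,0]]}'| grep -E 'tcp|force'
```

```text
tcp_pos: [0.5329, -0.014, 0.1387]
force: [-0.2, 0.5, 0.1]
finger_force: 58.5
tcp_pos: [0.546, -0.0067, 0.1387]
force: [0.2, 0.4, 0.1]
finger_force: 58.5
tcp_pos: [0.559, 0.0008, 0.1387]
force: [0.5, 0.0, -0.8]
finger_force: 58.5
```

```bash
python3 -m jog '{"dp":[[0.0026,0.0015,0],[0.0052,0.003,0],[0.0079,0.0044,0],[0.0105,0.0059,0],[0.0131,0.0074,0]],"turn":[[0,0,0],[0,0,0],[0,0,0],[0,0,0],[0,0,0]]}'| grep -E 'tcp|force'
python3 -m jog '{"dp":[[0.0026,0.0015,0],[0.0052,0.003,0],[0.0079,0.0044,0],[0.0105,0.0059,0],[0.0131,0.0074,0]],"turn":[[0,0,0],[0,0,0],[0,0,0],[0,0,0],[0,0,0]]}'| grep -E 'tcp|force'
python3 -m jog '{"dp":[[0.0026,0.0015,0],[0.0052,0.003,0],[0.0079,0.0044,0],[0.0105,0.0059,0],[0.0131,0.0074,0]],"turn":[[0,0,0],[0,0,0],[0,0,0],[0,0,0],[0,0,0]]}'| grep -E 'tcp|force'
python3 -m jog '{"dp":[[0.0026,0.0015,0],[0.0052,0.003,0],[0.0079,0.0044,0],[0.0105,0.0059,0],[0.0131,0.0074,0]],"turn":[[0,0,0],[0,0,0],[0,0,0],[0,0,0],[0,0,0]]}'| grep -E 'tcp|force'
python3 - <<'E'
from plant import r
from seam import *
d={n:r.capture(n) for n in("side","top","wrist")};d['o']=r.observe();o=d['o'];print(o['t'],o['tcp_pos'],o['force'])
pickle.dump(d,open('c4.pkl','wb'))
p=[.5947,-.0293,np.radians(119.25)]
for n in d:
    if n!='o': print(n);report(d[n],p)
T=o['tcp_pos']+[.0006,.0018,-.0869];print(proj(d['side'],[T]))
out=np.hstack([crop(d['side']['image'],205,150,265,210,6),cv2.resize(crop(d['wrist']['image'],180,60,340,210,2),(400,360))])
cv2.imwrite('pics/s4.png',out)
E
```

```text
tcp_pos: [0.5722, 0.0082, 0.1387]
force: [0.7, 0.4, -1.1]
finger_force: 58.5
tcp_pos: [0.5853, 0.0156, 0.1387]
force: [-0.7, 0.6, -0.4]
finger_force: 58.5
tcp_pos: [0.5984, 0.0229, 0.1387]
force: [1.2, -0.6, 0.3]
finger_force: 58.5
tcp_pos: [0.6115, 0.0304, 0.1387]
force: [-0.2, 0.5, -1.1]
finger_force: 58.5
11.55 [0.61131549 0.03029368 0.13862704] [-0.55179043  0.93816579 -1.57689394]
side
 x=+45 [nan nan nan nan nan nan nan nan]
 x=-45 [ nan  nan  nan -3.2 -2.7  nan  nan  nan]
 y=-75 [ 0.   0.3  1.3  0.  -0.2]
 y=+75 [0.8 1.3 0.5 0.8]
top
 x=+45 [nan nan nan nan nan nan nan nan]
 x=-45 [0.  0.  0.3 0.3 0.5 0.  0.  0. ]
 y=-75 [nan nan nan 1.3 nan]
 y=+75 [ 0.3 -0.2  0.  -0.7]
wrist
 x=+45 [-0.2 -0.2  nan -0.2 -2.   1.   nan -0.2]
 x=-45 [ nan  nan  nan  nan  nan -0.2 -0.5 -0.7]
 y=-75 [1.  0.8 0.8 1.  1. ]
 y=+75 [nan nan nan nan]
[[235.51686835 190.06882166]]
```

View pics/s4.png

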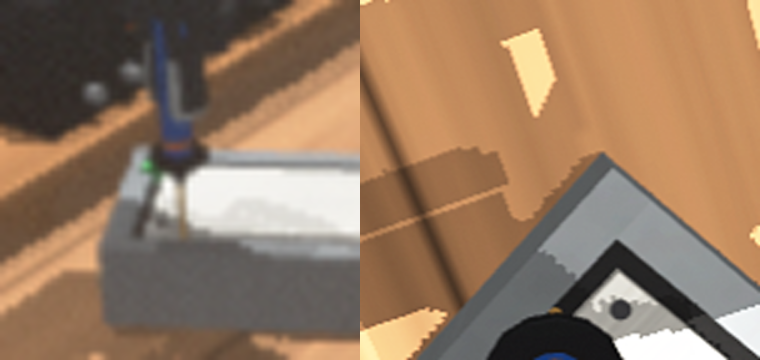

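The side view shows the tip at about (182,238) still down in the seam and the wrist view shows the case unmoved. On to the corner and round it.

```bash
python3 -m jog '{"dp":[[0.0024,0.0013,0],[0.005,0.0028,0],[0.0077,0.0042,0],[0.0104,0.0058,0],[0.013,0.0072,0]],"turn":[[0,0,0],[0,0,0],[0,0,0],[0,0,0],[0,0,0]]}'| grep -E 'tcp|force'
python3 -m jog '{"dp":[[0.0026,0.0014,0],[0.0052,0.0029,0],[0.0078,0.0043,0],[0.0104,0.0058,0],[0.013,0.0072,0]],"turn":[[0,0,0],[0,0,0],[0,0,0],[0,0,0],[0,0,0]]}'| grep -E 'tcp|force'
python3 -m jog '{"dp":[[0,0,0],[0.0005,-0.0009,0],[0.0015,-0.0026,0],[0.0029,-0.0052,0],[0.0044,-0.0079,0]],"turn":[[0,0,0],[0,0,0],[0,0,0],[0,0,0],[0,0,0]]}'| grep -E 'tcp|force'
python3 -m jog '{"dp":[[0.0015,-0.0026,0],[0.0029,-0.0052,0],[0.0044,-0.0079,0],[0.0059,-0.0105,0],[0.0073,-0.0131,0]],"turn":[[0,0,0],[0,0,0],[0,0,0],[0,0,0],[0,0,0]]}'| grep -E 'tcp|force'
```

```text
tcp_pos: [0.6245, 0.0376, 0.1387]
force: [0.9, 0.2, -0.7]
finger_force: 58.5
tcp_pos: [0.6375, 0.0448, 0.1387]
force: [0.5, -0.9, -0.6]
finger_force: 58.5
tcp_pos: [0.6418, 0.0364, 0.1388]
force: [0.1, 0.3, -0.6]
finger_force: 58.5
tcp_pos: [0.6491, 0.0234, 0.1387]
force: [-0.1, 0.1, -0.3]
finger_force: 58.5
```

```bash
python3 -m jog '{"dp":[[0.0015,-0.0026,0],[0.0029,-0.0052,0],[0.0044,-0.0079,0],[0.0059,-0.0105,0],[0.0073,-0.0131,0]],"turn":[[0,0,0],[0,0,0],[0,0,0],[0,0,0],[0,0,0]]}'| grep -E 'tcp|force'
python3 -m jog '{"dp":[[0.0015,-0.0026,0],[0.0029,-0.0052,0],[0.0044,-0.0079,0],[0.0059,-0.0105,0],[0.0073,-0.0131,0]],"turn":[[0,0,0],[0,0,0],[0,0,0],[0,0,0],[0,0,0]]}'| grep -E 'tcp|force'
python3 -m jog '{"dp":[[0.0015,-0.0026,0],[0.0029,-0.0052,0],[0.0044,-0.0079,0],[0.0057,-0.0101,0],[0.0063,-0.0113,0]],"turn":[[0,0,0],[0,0,0],[0,0,0],[0,0,0],[0,0,0]]}'| grep -E 'tcp|force'
python3 -m jog '{"dp":[[0,0,0],[0,0,0],[0,0,0]],"turn":[[0,0,0],[0,0,0],[0,0,0]]}'| grep -E 'tcp|force'
python3 - <<'E'
from plant import r
from seam import *
d={n:r.capture(n) for n in("side","wrist")};o=r.observe();print(o['t'],o['tcp_pos'],o['force'])
p=[.5947,-.0293,np.radians(119.25)]
report(d['side'],p)
print(proj(d['side'],[o['tcp_pos']+[.0006,.0018,-.0869]]))
cv2.imwrite('pics/s5.png',np.hstack([crop(d['side']['image'],205,145,265,205,6),cv2.resize(d['wrist']['image'][:,:,::-1],(440,360))]))
E
```

```text
tcp_pos: [0.6564, 0.0103, 0.1387]
force: [-0.0, 0.1, -0.2]
finger_force: 58.5
tcp_pos: [0.6637, -0.0028, 0.1387]
force: [0.3, 0.4, -0.3]
finger_force: 58.5
tcp_pos: [0.67, -0.0141, 0.1387]
force: [0.3, -1.0, -1.3]
finger_force: 58.5
tcp_pos: [0.6698, -0.0138, 0.1387]
force: [-0.4, 0.0, -0.9]
finger_force: 58.5
15.45 [ 0.66982942 -0.01379349  0.13876651] [-0.2883298  -0.21979687 -1.14593927]
 x=+45 [nan nan nan nan nan nan nan nan]
 x=-45 [nan nan nan -3. -3. nan nan nan]
 y=-75 [nan nan nan nan nan]
 y=+75 [1.  1.3 0.5 0.5]
[[230.60750943 180.83690998]]
```

View pics/s5.png

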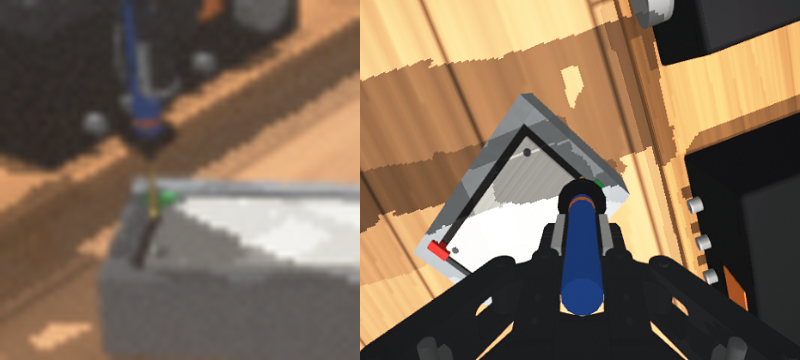

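The tip (153,210) sits in the seam beside the green clip. Lift and return to the stand.

```bash
python3 -m jog '{"dp":[[0,0,0.003],[0,0,0.008],[0,0,0.018],[0,0,0.04],[0,0,0.065]],"turn":[[0,0,0],[0,0,0],[0,0,0],[0,0,0],[0,0,0]]}'| grep -E 'tcp|force'
python3 -m jog '{"dp":[[-0.005,0.01,0],[-0.017,0.035,0],[-0.031,0.065,0],[-0.045,0.095,0],[-0.058,0.125,0]],"turn":[[0,0,0],[0,0,0],[0,0,0],[0,0,0],[0,0,0]]}'| grep -E 'tcp|force'
python3 -m jog '{"dp":[[-0.014,0.03,0],[-0.028,0.06,0],[-0.042,0.09,0],[-0.056,0.12,0],[-0.066,0.14,0]],"turn":[[0,0,0],[0,0,0],[0,0,0],[0,0,0],[0,0,0]]}'| grep -E 'tcp|force'
python3 -m jog '{"dp":[[-0.012,0.025,0],[-0.023,0.05,0],[-0.0316,0.0678,0],[-0.0316,0.0678,0],[-0.0316,0.0678,0]],"turn":[[0,0,0],[0,0,0],[0,0,0],[0,0,0],[0,0,0]]}'
python3 - <<'E'
from plant import r
from h import *
c=r.capture('side');w=r.capture('wrist');o=r.observe();print(o['t'],o['tcp_pos'])
print(proj(c,[o['tcp_pos']+[.0006,.0018,-.0869],[.5153,.3210,.074]]))
cv2.imwrite('pics/s6.png',np.hstack([crop(c['image'],165,190,225,250,6),cv2.resize(w['image'][:,:,::-1],(440,360))]))
E
```

```text
tcp_pos: [0.6696, -0.0138, 0.2048]
force: [0.7, -1.2, -1.3]
finger_force: 58.5
tcp_pos: [0.6108, 0.1125, 0.2036]
force: [0.1, 0.5, -0.9]
finger_force: 58.6
tcp_pos: [0.5444, 0.2532, 0.2036]
force: [0.8, 0.4, -0.4]
finger_force: 58.6
t: 17.45
tcp_pos: [0.5139, 0.319, 0.2036]
tool_rot: [2.573, 1.802, -0.0]
force: [-0.3, -0.2, -0.4]
width: 0.0168
finger_force: 58.6
17.55 [0.51447343 0.31825637 0.20367175]
[[196.52631256 222.44747838]
 [197.90259323 235.05330371]]
```

View pics/s6.png

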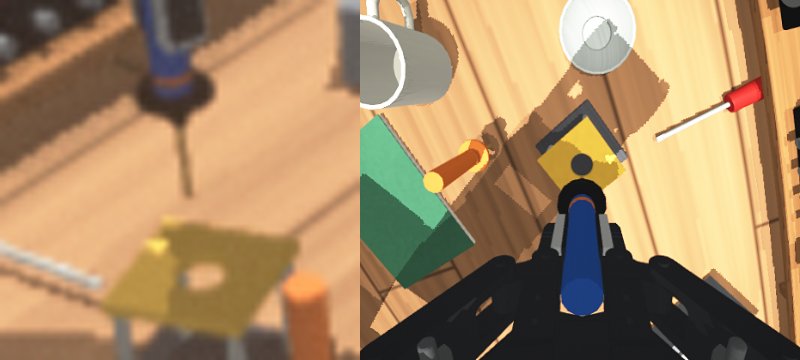

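The side view shows the tip (187,197) above the plate's hole (about 203,276), aligned within 1–2 mm. Lower in, watching force.

```bash
python3 -m jog '{"dp":[[-0.001,0,-0.01],[-0.001,0,-0.022],[-0.001,0,-0.034],[-0.001,0,-0.046],[-0.001,0,-0.054]],"turn":[[0,0,0],[0,0,0],[0,0,0],[0,0,0],[0,0,0]]}'| grep -E 'tcp|force'
python3 -m jog '{"dp":[[0,0,-0.008],[0,0,-0.016],[0,0,-0.024],[0,0,-0.03],[0,0,-0.034]],"turn":[[0,0,0],[0,0,0],[0,0,0],[0,0,0],[0,0,0]]}'| grep -E 'tcp|force'
python3 -m jog '{"dp":[[0,0,-0.003],[0,0,-0.006],[0,0,-0.0085],[0,0,-0.0085],[0,0,-0.0085]],"turn":[[0,0,0],[0,0,0],[0,0,0],[0,0,0],[0,0,0]]}'| grep -E 'tcp|force'
```

```text
tcp_pos: [0.5129, 0.3186, 0.1479]
force: [0.1, 0.8, -1.2]
finger_force: 58.6
tcp_pos: [0.5132, 0.3189, 0.1151]
force: [0.2, -0.6, -0.4]
finger_force: 58.6
tcp_pos: [0.5133, 0.319, 0.1073]
force: [0.8, -0.2, -0.4]
finger_force: 58.6
```

```bash
python3 -m jog '{"dp":[[0,0,-0.001],[0,0,-0.001]],"turn":[[0,0,0],[0,0,0]]}'| grep -E 'tcp|force'
python3 -m jog '{"dp":[[0,0,0],[0,0,0],[0,0,0],[0,0,0],[0,0,0]],"turn":[[0,0,0],[0,0,0],[0,0,0],[0,0,0],[0,0,0]]}' 0.07
python3 -m jog '{"dp":[[0,0,0.01],[0,0,0.03],[0,0,0.06],[0,0,0.09],[0,0,0.12]],"turn":[[0,0,0],[0,0,0],[0,0,0],[0,0,0],[0,0,0]]}'
python3 -m jog '{"dp":[[0,0,0.02],[0,0,0.02],[0,0,0.02],[0,0,0.02],[0,0,0.02]],"turn":[[0,0,0],[0,0,0],[0,0,0],[0,0,0],[0,0,0]]}'|head -2
python3 - <<'E'
from plant import r
from h import *
c=r.capture('side');w=r.capture('wrist');o=r.observe();print(o['t'],o['tcp_pos'],proj(c,[[.513,.321,.164]]))
cv2.imwrite('pics/s7.png',np.hstack([crop(c['image'],165,190,225,250,6),cv2.resize(w['image'][:,:,::-1],(440,360))]))
E
```

```text
tcp_pos: [0.5132, 0.3189, 0.1062]
force: [-1.2, 1.1, -0.3]
finger_force: 58.6
t: 19.75
tcp_pos: [0.5133, 0.3189, 0.1062]
tool_rot: [2.574, 1.801, 0.0]
force: [0.4, 0.0, -0.6]
width: 0.0696
finger_force: 0.0
t: 20.25
tcp_pos: [0.5131, 0.3189, 0.2283]
tool_rot: [2.574, 1.801, 0.001]
force: [-0.1, -1.4, 0.0]
width: 0.07
finger_force: 0.0
t: 20.75
tcp_pos: [0.513, 0.3188, 0.2451]
20.85 [0.5131257  0.3188358  0.24552558] [[194.90716736 208.46251143]]
```

View pics/s7.png

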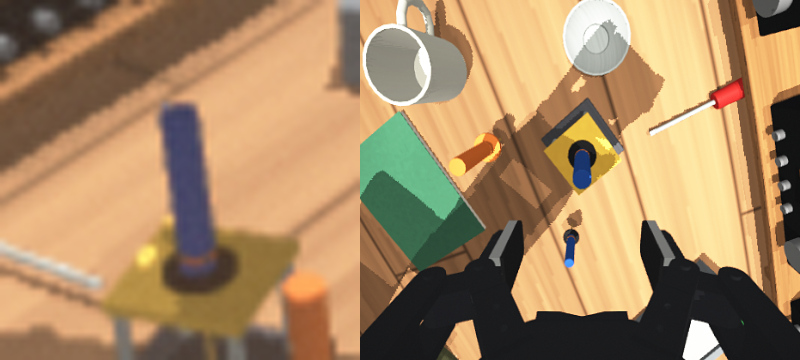

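The probe hangs upright with its collar flat on the plate (collar 200,270, handle top 180,108), and the fingers are clear. Handing in.

```bash
python3 -c "
from plant import r
print(r.hand_in())"
```

```text
the job is handed in; nothing more can be done
None
```

I traced the seam from the red clip to the green clip with no contact force above sensor noise and saw no movement of the case, then hung the probe back upright in its stand, let go, and handed the job in at about 21 s; no verdict was returned.

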